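# Load a reagent bottle through a one-way gate

### The arm

A 7-joint arm with a two-finger parallel gripper is mounted at the origin on a cart in front of the work surface, level with it; the furniture and walls round the work are solid. World frame = base frame: x ahead of the robot, y to its left, z up, the work surface at z = 0. Lengths are in m, angles in rad, forces in N, time in s.
With the tool pointing down it reaches from about 0.425 to 0.875 m from the base axis. Payload 4.7 kg.
Tool frame: the origin (TCP) lies where the fingers leave the gripper's body, on its centre line; the fingertips stand 70 mm ahead of it and the grasp point (between the pads) lies 51 mm ahead of it; z points along the fingers, y is the line along which they close (so a half turn about z gives the same grasp; the last joint's range is limited). The gripper opens to 87 mm and grips with 3 to 60 N. Pads are 19 mm wide; open, the fingers measure 117 mm over their backs; the gripper's body (75 mm by 190 mm) begins 51 mm behind the grasp point.
Start: joints at [1.124, 0.321, -0.07, 1.45, 0.023, 1.371, -0.057], TCP at [0.289, -0.582, 0.292] pointing down, gripper open.
Joint ranges: [-2.86, 2.86], [-0.3, 2.09], [-1.38, 1.24], [0.06, 2.45], [-1.56, 4.7], [0.09, 2.05], [-2.69, 2.69]. Speed limits (rad/s): [2.57, 2.57, 3.14, 3.14, 3.14, 3.14, 3.14].

### API

Orientations are given as a rotation vector (axis times angle).
In Python, from bench import get_state, get_image, get_calibration, close_job gives the robot as it stands.
- The arm moves only by the tool send_rows, never from a script. Its argument "rows" is a list of rows, each an object of numbers: "hand": the finger opening in mm, from 0 to 87; "x", "y", "z": the shift along the world's x, y, z in mm; "roll": the turn about the world's z in degrees. A call has 1 to 10 rows; each row shifts and turns the commanded pose from where the row before left it; what a row does not reach is not made up. A row lasts 1/10 s, in which the tool goes at most 50 mm and 8.59 degrees, less where a joint would pass 70% of its speed; a pose out of reach is approached as far as the arm can. A call is refused whole if a number of a shift passes 50 or a number of a turn 8.59, either way. A call with a gripper value outside its range is refused whole. The fingers move at their own pace and stop on an object; "force" is the grip in N (left out, the last holds). Time passes only in rows, so rows that do not move let the fingers close. It gives the time, the measured TCP pose, the force, the opening and the grip force at its end, in the units of the state.
- get_state(): the state, without advancing time (a new reading comes with each control period).
- get_image(name): name is "scene" or "top" or "wrist"; returns the picture (400x640x3 uint8, blue, green, red); there is no depth.
- get_calibration(name): a dict with "mtx" (3x3 intrinsics, pixels), "D" ([k1, k2, p1, p2, k3] as OpenCV has them; the pictures are not rectified), "world_from_camera" (4x4, takes a point from camera to world coordinates). Camera axes: x right, y down, z forward; pixel columns grow to the right and rows downward; lengths in m; the calibration is good to about 2 mm. A picture is of the moment at which its call begins: read the wrist's pose just before it. get_calibration takes no time and is no camera call; for the wrist camera it gives the pose at the moment of the call.
- close_job(): hands the job in; it is judged then, once.
The state is a dict: "time": time; "joint_positions": joint angles; "qd": joint speeds; "joint_torque": joint torques, N m; "position": TCP position; "tool_rot": TCP orientation; "ft_force": force on the tool from outside, world axes, zero at the start; "torque": the same for the moment, N m; "grip_width": opening from 0.0 (shut) to 1.0 (fully open); "grip_force": force on a finger pad.
Only numpy, scipy, OpenCV 4.12 (cv2) and the standard library are available. Lean on these libraries where they do the work, as an engineer would, in place of code of your own. Each camera call takes 0.05 s, during which the arm holds its last target. There are 200 camera calls.

### The job

Take the small brown bottle with the blue cap from the open bench in front of you, stand it upright in the flared mouth of the blue and white loading lane, then slide it along the lane floor past the sprung orange gate until the gate snaps fully shut behind it, and let go. Do not lower it in beyond the gate from above, and leave the red-capped bottle standing where it is.

Things in the scene. Friction and masses are not known exactly. Their poses are not given: they have to be found in the camera images.
- blue_bottle: Brown bottle with blue screw cap, standing, about 60 g, 76 mm tall: round body 33 mm across up to about 42 mm, shoulder, then a 20 mm wide cap from 58 mm up. Origin: centre of its underside, z up; yaw is of no matter. (Similar bottles far left by the sink are not meant.)
- red_bottle: The same kind of bottle with a red cap, standing nearby on the open bench; to be left alone. Origin: centre of its underside, z up.
- lane: Fixed lane: 4 mm blue plate (the lane floor), white walls to z 24 mm. Origin: on the bench, on the centre line at the gate's pivot. x: loading direction, y left, z up. Mouth x -58 to -20 mm, flaring from 48 to 90 mm wide; plate's front edge x -76. Lane 48 mm wide up to the end wall, inner face x 88. Set a bottle down near x -42, y 0; bay behind the gate: bottle centre x 46 to 71 mm, y 0.
- gate (a joint): Orange sprung gate, rad: 0 shut against its stop, 0.92 open along the left wall. Shut, it runs from its pivot (lane x -1, y 30 mm) aslant to its tip (28, -8), z 8 to 20 mm. A bottle pushed in +x (1 to 5 N) meets it at x -4 and swings it open; its spring shuts it once the bottle is past x 46. It blocks the way back.
Not all that is in view belongs to the job. What is shaped like the blue_bottle but green or turquoise is not meant.

How it is judged:
By the outcome, as a careful person would: the job done as asked, in the order asked, and still so for the second after the job is handed in, with the robot touching nothing.
It also fails if it takes over 45 s, if anything falls off the work surface, if the arm or the gripper's body presses on something with over 40 N, if the wrist force passes 120 N, or if a joint passes its speed limit or range.

## Working session

There is one attempt and no reset: what is moved stays moved. The work goes in short steps, Python scripts to look and compute and a tool call to move; the robot and the scene stay as the last step left them, time stands still between calls to the robot, and variables do not carry over. Pictures are saved under pics/ and viewed, at most 10 in all, crops included, and the job is handed in when it is done.

Besides the shell and the picture viewer there is one more tool, called after "Request:" as a command line: name --argument value ..., lists and objects as JSON in quotes. send_rows: Moves the arm, as the interface text tells. Its arguments: {"type":"object","properties":{"rows":{"type":"array","items":{"type":"object","properties":{"hand":{"type":"number"},"x":{"type":"number"},"y":{"type":"number"},"z":{"type":"number"},"roll":{"type":"number"}}}},"force":{"type":"number"}},"required":["rows"]}

```bash
mkdir -p pics; cat > h.py <<'E'
import numpy as np, cv2
from bench import *
def ray(name,px,z,cal=None):
    c=cal or get_calibration(name); K=np.array(c["mtx"]);D=np.array(c["D"]);T=np.array(c["world_from_camera"])
    u=cv2.undistortPoints(np.array([[px]],float),K,D)[0,0]
    d=T[:3,:3]@[u[0],u[1],1]; o=T[:3,3]
    return o+d*(z-o[2])/d[2]
def proj(name,P,cal=None):
    c=cal or get_calibration(name); T=np.linalg.inv(np.array(c["world_from_camera"]))
    return cv2.projectPoints(np.array(P,float).reshape(-1,3),cv2.Rodrigues(T[:3,:3])[0],T[:3,3],np.array(c["mtx"]),np.array(c["D"]))[0][:,0]
E
python3 - <<'E'
from h import *
for n in("scene","top"): cv2.imwrite(f"pics/{n}1.png",get_image(n)); print(n,get_calibration(n)["world_from_camera"])
s=get_state();print(s)
E
```

```text
scene [[-5.67539287e-01 -4.38606814e-01  6.96794963e-01 -6.29722848e-02]
 [-8.23345970e-01  3.01557809e-01 -4.80795489e-01  4.88104191e-01]
 [ 7.56215482e-04 -8.46573653e-01 -5.32271056e-01  4.97419866e-01]
 [ 0.00000000e+00  0.00000000e+00  0.00000000e+00  1.00000000e+00]]
top [[-0.02481983 -0.99397718  0.10673956  0.45025144]
 [-0.99965123  0.02371337 -0.01162289  0.05633775]
 [ 0.00902173 -0.10699081 -0.99421908  0.90964586]
 [ 0.          0.          0.          1.        ]]
{'time': 0.1, 'joint_positions': array([ 1.12409109,  0.32170909, -0.07004966,  1.45155761,  0.0226094 ,
        1.37077186, -0.05693642]), 'qd': array([ 0.00257613, -0.00383798,  0.00112889, -0.00257559,  0.0017739 ,
       -0.00093631, -0.00036518]), 'joint_torque': array([-5.07657933e-04, -4.92573667e+01, -4.05867314e-01, -3.13399816e+01,
       -6.41218317e-02,  3.94750165e-02,  7.56522832e-05]), 'position': array([ 0.28881153, -0.58189845,  0.29129402]), 'tool_rot': array([-3.05704401e+00, -7.17020709e-01,  7.66333959e-04]), 'ft_force': array([0.11501815, 0.30986562, 0.13560174]), 'torque': array([-0.06766502, -0.00320137,  0.01075813]), 'grip_force': 0.0, 'grip_width': 1.0017559493796544}
```

View pics/scene1.png

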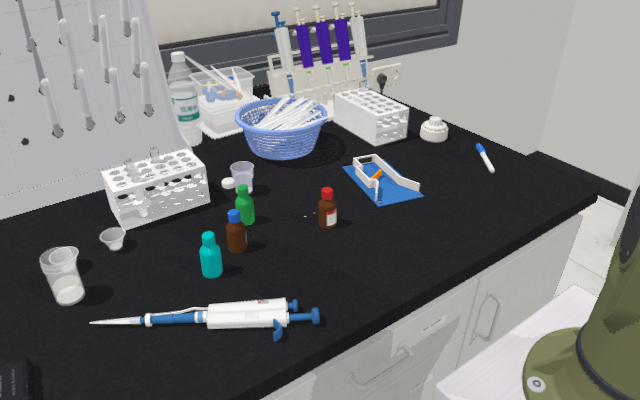

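View pics/top1.png

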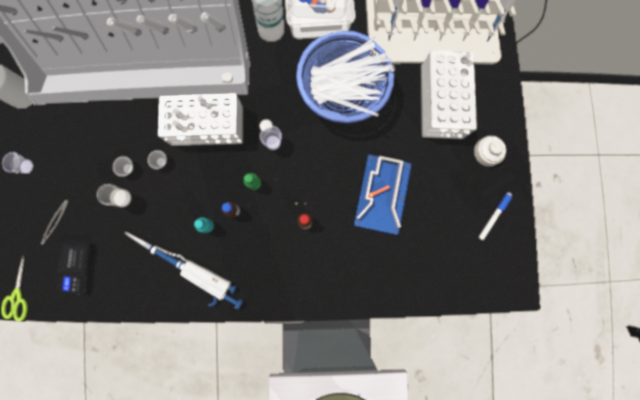

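The scene view shows a brown bottle with a blue cap at (236,230), turquoise at (211,255), green at (245,205) and red-capped brown at (327,208). In the top view they are at (229,208), (204,225), (252,181) and (305,221). The lane is at top (380,195), with its mouth towards the robot. By the description, the brown bottle with the blue cap is the one to take. I'll check it in one close crop.

```bash
python3 - <<'E'
from h import *
i=cv2.imread("pics/top1.png"); s=cv2.imread("pics/scene1.png")
a=cv2.resize(i[145:245,340:425],None,fx=4.7,fy=4.7,interpolation=cv2.INTER_CUBIC)   # lane
b=cv2.resize(i[165:245,190:260],None,fx=4.5,fy=4.5,interpolation=cv2.INTER_CUBIC)
H=600
def pad(x): return cv2.copyMakeBorder(x,0,H-x.shape[0],0,0,cv2.BORDER_CONSTANT)
cc=cv2.resize(s[180:285,195:265],None,fx=2.2,fy=2.2)
bb=np.zeros((H,max(b.shape[1],cc.shape[1]),3),np.uint8); bb[:b.shape[0],:b.shape[1]]=b; bb[b.shape[0]:b.shape[0]+cc.shape[0],:cc.shape[1]]=cc
cv2.imwrite("pics/crop1.png",np.hstack([pad(a),bb])); print(a.shape,b.shape,cc.shape)
for n,p,z in[("top",(229,208),.076),("scene",(234.5,212),.076),("top",(305,221),.076),("scene",(327,191),.076),("top",(204,225),.076),("top",(252,181),.076)]: print(n,p,ray(n,p,z).round(3))
E
```

```text
(470, 400, 3) (360, 315, 3) (231, 154, 3)
top (229, 208) [0.532 0.229 0.076]
scene (234.5, 212) [0.527 0.235 0.076]
top (305, 221) [0.501 0.066 0.076]
scene (327, 191) [0.495 0.074 0.076]
top (204, 225) [0.497 0.283 0.076]
top (252, 181) [0.59  0.178 0.076]
```

View pics/crop1.png

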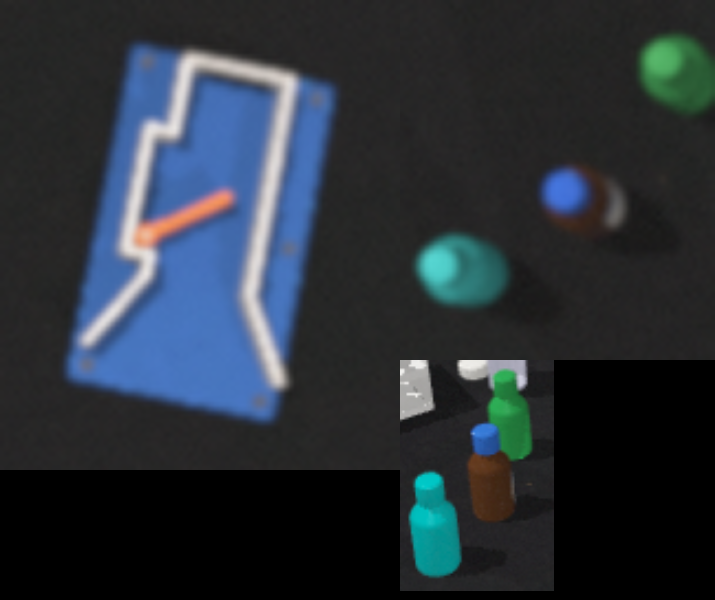

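The crop confirms the brown bottle with the blue cap: its cap is at top (227,207), and the turquoise and green ones stand apart from it. The lane's pivot is at top (371,195) and the gate tip at (389,187). The plate corners are at (354.5,226), (398,234.5), (368,154) and (411,163).

```bash
python3 - <<'E'
from h import *
f=lambda u,v:(340+u/4.7,145+v/4.7)
L=[((146,236),.02,(-1,30)),((230,196),.02,(28,-8)),((191,72),.024,(88,24)),((286,87),.024,(88,-24)),((244,296),.024,(-20,-24)),((270,388),.024,(-58,-45)),((84,350),.024,(-58,45)),((68,380),.004,(-76,None)),((274,421),.004,(-76,None))]
W=np.array([ray("top",f(*p),z)[:2]*1000 for p,z,_ in L]); 
A=np.array([l[2] for l in L[:7]],float)
from scipy.optimize import least_squares
def res(p):
    c,s=np.cos(p[2]),np.sin(p[2]); R=np.array([[c,-s],[s,c]])
    Q=(W-p[:2])@R
    return np.r_[(Q[:7]-A).ravel(),Q[7:,0]+76, Q[7,1]+Q[8,1]]
r=least_squares(res,[500,-100,0],loss="soft_l1"); print(r.x,np.degrees(r.x[2]));print(res(r.x).round(1))
p=r.x;c,s=np.cos(p[2]),np.sin(p[2])
for x in(-42,0,50,60): print(x,(p[0]+c*x).round(1),(p[1]+s*x).round(1))
print("cap",ray("top",(190+166/4.5,165+191/4.5),.076),ray("scene",(195+87/2.2,180+68/2.2),.076))
print("base scene",ray("scene",(195+93/2.2,180+155/2.2),0))
s=get_state();R=cv2.Rodrigues(s["tool_rot"])[0];print("tool y",R[:,1],np.degrees(np.arctan2(R[1,1],R[0,1])), get_calibration("wrist")["world_from_camera"])
E
```

```text
[ 5.52467464e+02 -1.15511201e+02 -2.33857812e-01] -13.399065635080955
[ 1.5 -0.7  0.7  0.4 -3.3 -0.5 -0.6 -0.2  1.   1.2 -2.5  1.3 -3.1  3.7
  0.5  1.7 -1.6]
-42 511.6 -105.8
0 552.5 -115.5
50 601.1 -127.1
60 610.8 -129.4
cap [0.53371969 0.23312117 0.076     ] [0.52984173 0.23397447 0.076     ]
base scene [0.52466102 0.23897703 0.        ]
tool y [ 0.4446331  -0.89571126 -0.00165625] -63.600093783769864 [[ 0.4457352  -0.86120591 -0.24422225  0.35647145]
 [-0.89516278 -0.42941344 -0.11953114 -0.54876351]
 [-0.00193139  0.2718979  -0.96232417  0.38332447]
 [ 0.          0.          0.          1.        ]]
```

Request:
send_rows --rows '[{"x":16,"y":36,"roll":4.6},{"x":16,"y":36,"roll":4.6},{"x":16,"y":36,"roll":4.6},{"x":16,"y":36,"roll":4.6},{"x":16,"y":36,"roll":4.6},{"x":16,"y":36,"roll":4.6},{"x":16,"y":36,"roll":4.6},{"x":16,"y":36,"roll":4.6},{"x":16,"y":36,"roll":4.6},{"x":16,"y":36,"roll":4.6}]'

```text
schema error: expected keys hand, x, y, z, roll
```

Request:
send_rows --rows '[{"x":2,"y":40,"roll":4.6},{"x":2,"y":40,"roll":4.6},{"x":2,"y":40,"roll":4.6},{"x":2,"y":40,"roll":4.6},{"x":2,"y":40,"roll":4.6},{"x":2,"y":40,"roll":4.6},{"x":2,"y":40,"roll":4.6},{"x":2,"y":40,"roll":4.6},{"x":2,"y":40,"roll":4.6},{"x":0,"y":0,"roll":0}]'

```text
schema error: expected keys hand, x, y, z, roll
```

Request:
send_rows --rows '[{"hand":87,"z":0,"x":16,"y":36,"roll":4.6},{"hand":87,"z":0,"x":16,"y":36,"roll":4.6},{"hand":87,"z":0,"x":16,"y":36,"roll":4.6},{"hand":87,"z":0,"x":16,"y":36,"roll":4.6},{"hand":87,"z":0,"x":16,"y":36,"roll":4.6},{"hand":87,"z":0,"x":16,"y":36,"roll":4.6},{"hand":87,"z":0,"x":16,"y":36,"roll":4.6},{"hand":87,"z":0,"x":16,"y":36,"roll":4.6},{"hand":87,"z":0,"x":16,"y":36,"roll":4.6},{"hand":87,"z":0,"x":16,"y":36,"roll":4.6}]'

```text
time: 1.1
position: [0.4492, -0.2206, 0.292]
tool_rot: [-2.532, -1.859, 0.0]
ft_force: [0.4, -1.1, 0.2]
grip_width: 0.998
grip_force: 0.0
```

Request:
send_rows --rows '[{"hand":87,"z":0,"x":4,"y":40,"roll":4.6},{"hand":87,"z":0,"x":4,"y":40,"roll":4.6},{"hand":87,"z":0,"x":4,"y":40,"roll":4.6},{"hand":87,"z":0,"x":4,"y":40,"roll":4.6},{"hand":87,"z":0,"x":4,"y":40,"roll":4.6},{"hand":87,"z":0,"x":4,"y":40,"roll":4.6},{"hand":87,"z":0,"x":4,"y":40,"roll":4.6},{"hand":87,"z":0,"x":4,"y":40,"roll":4.6},{"hand":87,"z":0,"x":4,"y":40,"roll":4.6},{"hand":87,"z":0,"x":0,"y":0,"roll":0}]'

```text
time: 2.1
position: [0.4839, 0.1444, 0.2924]
tool_rot: [-1.7, -2.64, -0.005]
ft_force: [-0.3, 1.0, -0.4]
grip_width: 0.999
grip_force: 0.0
```

Request:
send_rows --rows '[{"hand":87,"x":16,"y":29,"z":-20,"roll":0},{"hand":87,"x":16,"y":30,"z":-20,"roll":0},{"hand":87,"x":16,"y":30,"z":-20,"roll":0},{"hand":87,"x":0,"y":0,"z":-20,"roll":0},{"hand":87,"x":0,"y":0,"z":0,"roll":0},{"hand":87,"x":0,"y":0,"z":0,"roll":0}]'

```text
time: 2.7
position: [0.5329, 0.2258, 0.212]
tool_rot: [-1.717, -2.631, 0.002]
ft_force: [0.5, 0.4, 1.1]
grip_width: 0.997
grip_force: 0.0
```

```bash
python3 - <<'E'
from h import *
import json
c=get_calibration("wrist");s=get_state();im=get_image("wrist")
cv2.imwrite("pics/w1.png",im)
json.dump({k:np.array(c[k]).tolist() for k in("mtx","D","world_from_camera")},open("w1.json","w"))
print(s["position"],s["tool_rot"],c["world_from_camera"])
print(proj("wrist",[[.532,.233,.076],[.532,.233,0]],c))
E
```

```text
[0.53290937 0.22575579 0.21204002] [-1.71666155e+00 -2.63056487e+00  2.24834292e-03] [[ 0.91490291  0.38888738  0.1082556   0.50407208]
 [ 0.40367058 -0.88028418 -0.24929867  0.29408358]
 [-0.00165342  0.27178368 -0.96235695  0.30406808]
 [ 0.          0.          0.          1.        ]]
[[321.59547583 195.03538308]
 [321.30265595 171.35347338]]
```

View pics/w1.png

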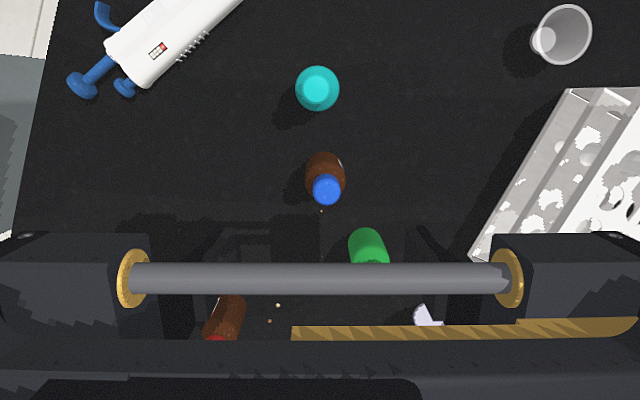

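The wrist view shows the blue cap at (326.5,190), with its brown body behind at (325,168). Turquoise is at (317,88) and green at (368,245).

```bash
python3 - <<'E'
from h import *
import json
c=json.load(open("w1.json")); im=cv2.imread("pics/w1.png")
h=cv2.cvtColor(im,cv2.COLOR_BGR2HSV); m=cv2.inRange(h,(105,120,120),(125,255,255))[150:230,290:360]
n,l,st,ce=cv2.connectedComponentsWithStats(m); k=1+st[1:,4].argmax(); px=ce[k]+[290,150]
print(px,st[k],ray("wrist",px,.074,c)); P=ray("wrist",px,.074,c)
print(proj("wrist",[[P[0],P[1],0],[P[0],P[1],.042]],c), ray("wrist",(317,88),.076,c))
p=get_state()["position"];print((P-p)*1000)
E
```

```text
[326.0158046  189.40948276] [ 23  24  28  32 696] [0.53340611 0.23743998 0.074     ]
[[324.7135042  167.57415706]
 [325.36832393 178.54980253]] [0.50046155 0.29696198 0.076     ]
[ 1.15738824e-02  1.16185398e+01 -1.38978442e+02]
```

Request:
send_rows --rows '[{"hand":87,"x":0,"y":10,"z":-20,"roll":0},{"hand":87,"x":0,"y":0,"z":-30,"roll":0},{"hand":87,"x":0,"y":0,"z":-30,"roll":0},{"hand":87,"x":0,"y":0,"z":-20,"roll":0},{"hand":87,"x":0,"y":0,"z":-15,"roll":0},{"hand":87,"x":0,"y":0,"z":0,"roll":0},{"hand":45,"x":0,"y":0,"z":0,"roll":0},{"hand":45,"x":0,"y":0,"z":0,"roll":0},{"hand":45,"x":0,"y":0,"z":0,"roll":0},{"hand":45,"x":0,"y":0,"z":0,"roll":0}]' --force 15

```text
time: 3.75
position: [0.5335, 0.237, 0.0981]
tool_rot: [1.715, 2.631, 0.002]
ft_force: [-0.1, -0.1, 0.7]
grip_width: 0.723
grip_force: 0.0
```

Request:
send_rows --rows '[{"hand":25,"x":0,"y":0,"z":0,"roll":0},{"hand":20,"x":0,"y":0,"z":0,"roll":0},{"hand":20,"x":0,"y":0,"z":0,"roll":0},{"hand":20,"x":0,"y":0,"z":0,"roll":0},{"hand":20,"x":0,"y":0,"z":0,"roll":0}]' --force 15

```text
time: 4.25
position: [0.533, 0.2368, 0.0973]
tool_rot: [1.715, 2.632, -0.0]
ft_force: [-0.3, -0.8, -0.1]
grip_width: 0.363
grip_force: 15.0
```

Request:
send_rows --rows '[{"hand":20,"x":0,"y":0,"z":20,"roll":0},{"hand":20,"x":0,"y":0,"z":30,"roll":0},{"hand":20,"x":0,"y":0,"z":30,"roll":0},{"hand":20,"x":0,"y":0,"z":30,"roll":0},{"hand":20,"x":-2,"y":-23,"z":0,"roll":-4.2},{"hand":20,"x":-2,"y":-40,"z":0,"roll":-5},{"hand":20,"x":-2,"y":-40,"z":0,"roll":-5},{"hand":20,"x":-2,"y":-40,"z":0,"roll":-5},{"hand":20,"x":-2,"y":-40,"z":0,"roll":-5},{"hand":20,"x":-2,"y":-40,"z":0,"roll":-5}]' --force 20

```text
time: 5.25
position: [0.5206, 0.0122, 0.2073]
tool_rot: [2.327, 2.11, 0.0]
ft_force: [1.1, -0.1, -1.6]
grip_width: 0.358
grip_force: 20.0
```

Request:
send_rows --rows '[{"hand":20,"x":-2,"y":-40,"z":0,"roll":-4},{"hand":20,"x":-3,"y":-40,"z":0,"roll":-4},{"hand":20,"x":-3,"y":-30,"z":0,"roll":0},{"hand":20,"x":-2,"y":-10,"z":0,"roll":0},{"hand":20,"x":0,"y":0,"z":0,"roll":0},{"hand":20,"x":0,"y":0,"z":0,"roll":0}]' --force 20

```text
time: 5.85
position: [0.5112, -0.1043, 0.2073]
tool_rot: [-2.463, -1.949, -0.001]
ft_force: [0.7, 0.7, 0.5]
grip_width: 0.359
grip_force: 20.0
```

```bash
python3 - <<'E'
from h import *
import json
c=get_calibration("wrist");s=get_state();im=get_image("wrist")
cv2.imwrite("pics/w2.png",im)
json.dump({k:np.array(c[k]).tolist() for k in("mtx","D","world_from_camera")},open("w2.json","w"))
R=cv2.Rodrigues(s["tool_rot"])[0];print(s["position"],R[:,1],np.degrees(np.arctan2(R[1,1],R[0,1])),s["grip_width"],s["grip_force"])
E
```

```text
[ 0.51122291 -0.10433382  0.20726185] [ 9.73228931e-01 -2.29837863e-01 -6.19323416e-05] -13.287526305953612 0.3591322870530277 19.964996701455675
```

View pics/w2.png

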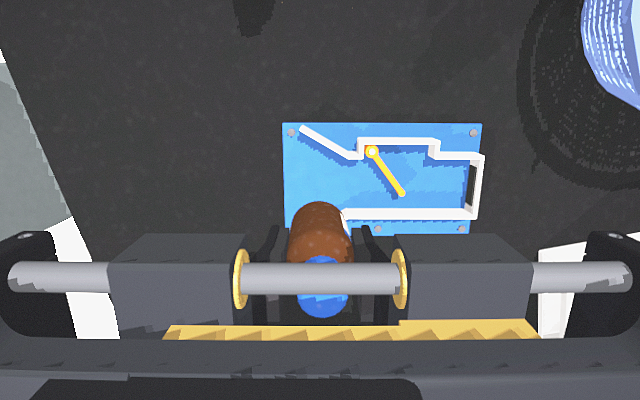

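The wrist view shows the bottle held upright. The lane lies square to the picture: pivot (372,152), gate tip (401,193), plate corners (282,123), (482,123) and (473,234). I'll enlarge it to refine the lane's pose.

```bash
python3 - <<'E'
import cv2
i=cv2.imread("pics/w2.png"); cv2.imwrite("pics/w2c.png",cv2.resize(i[110:245,275:490],None,fx=3.7,fy=3.7,interpolation=cv2.INTER_CUBIC))
E
```

```text
(no output)
```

View pics/w2c.png

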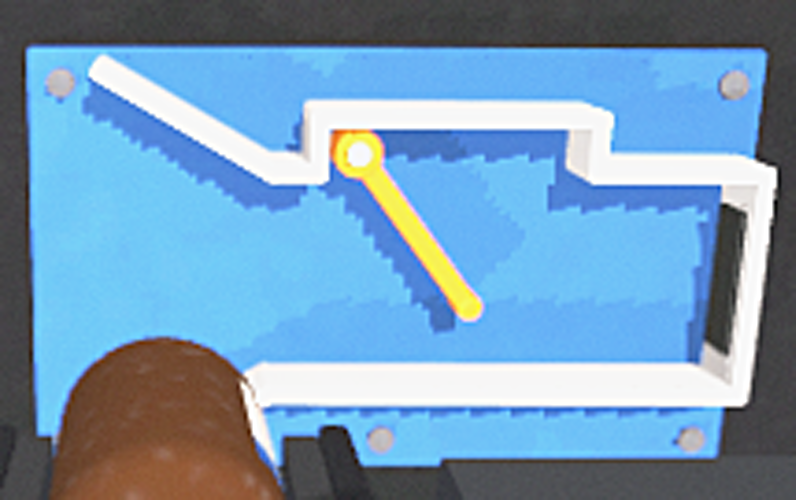

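```bash
python3 - <<'E'
from h import *
import json
from scipy.optimize import least_squares
c=json.load(open("w2.json"));f=lambda u,v:(275+u/3.7-.4,110+v/3.7-.4)
L=[((358,153),.02,(-1,30)),((474,314),.02,(28,-8)),((275,186),.024,(-20,24)),((92,76),.024,(-58,45)),((751,186),.024,(88,24)),((27,48),.004,(-76,None)),((38,437),.004,(-76,None))]
W=np.array([ray("wrist",f(*p),z,c)[:2]*1000 for p,z,_ in L]);A=np.array([l[2] for l in L[:5]],float)
def res(p):
    C,s=np.cos(p[2]),np.sin(p[2]);Q=(W-p[:2])@np.array([[C,-s],[s,C]])
    return np.r_[(Q[:5]-A).ravel(),Q[5:,0]+76]
r=least_squares(res,[552,-115,-.23],loss="soft_l1");p=r.x;print(p,np.degrees(p[2]),res(p).round(1))
C,s=np.cos(p[2]),np.sin(p[2])
for x in(-42,0,60):print(x,p[0]+C*x,p[1]+s*x)
g=get_state()["position"];d=g[:2]*1000-p[:2];print("TCP in lane",C*d[0]+s*d[1],-s*d[0]+C*d[1])
E
```

```text
[ 5.54055381e+02 -1.13546752e+02 -2.37206270e-01] -13.59091816264859 [ 0.2 -0.4 -0.4  0.7  0.7 -1.2 -1.4  1.5 -1.8 -0.3  0.6  1.2]
-42 513.2314539532603 -103.67725364640243
0 554.0553808844246 -113.54675160318598
60 612.3752765003737 -127.64603439859106
TCP in lane -43.777528535955454 -0.651247428684572
```

Request:
send_rows --rows '[{"hand":20,"x":1,"y":1,"z":-30,"roll":0},{"hand":20,"x":0,"y":0,"z":-30,"roll":0},{"hand":20,"x":0,"y":0,"z":-25,"roll":0},{"hand":20,"x":0,"y":0,"z":-12,"roll":0},{"hand":20,"x":0,"y":0,"z":-5,"roll":0},{"hand":20,"x":0,"y":0,"z":0,"roll":0},{"hand":20,"x":0,"y":0,"z":-2,"roll":0},{"hand":20,"x":0,"y":0,"z":-1,"roll":0},{"hand":20,"x":0,"y":0,"z":0,"roll":0}]' --force 20

```text
time: 6.8
position: [0.5124, -0.1054, 0.103]
tool_rot: [2.465, 1.946, 0.001]
ft_force: [-0.4, 0.5, -1.0]
grip_width: 0.363
grip_force: 20.0
```

Request:
send_rows --rows '[{"hand":20,"x":0,"y":0.5,"z":-1,"roll":0},{"hand":20,"x":0,"y":0.5,"z":0,"roll":0},{"hand":20,"x":0,"y":0,"z":0,"roll":0}]' --force 20

```text
time: 7.1
position: [0.5121, -0.1041, 0.1014]
tool_rot: [2.465, 1.947, 0.0]
ft_force: [0.9, -0.6, -0.8]
grip_width: 0.359
grip_force: 20.0
```

```bash
python3 - <<'E'
from h import *
s=get_state();print(s["position"],s["ft_force"])
c=get_calibration("wrist");im=get_image("wrist")
a=cv2.resize(get_image("scene")[140:220,300:440],None,fx=4,fy=4,interpolation=cv2.INTER_CUBIC)
cv2.imwrite("pics/m.png",np.vstack([a,cv2.resize(im[110:330,230:500],(560,280))[:,:]])[:600])
E
```

```text
[ 0.51205366 -0.10413872  0.10139458] [ 0.90663366 -0.56486847 -0.84930587]
```

View pics/m.png

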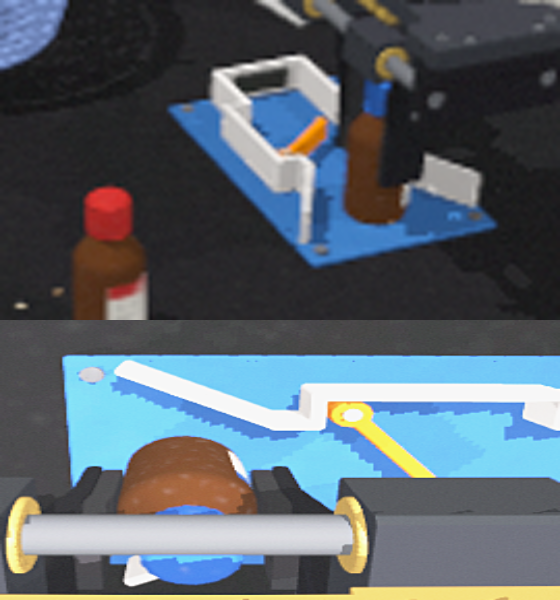

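The bottle stands upright in the mouth, midway between the flares and about on the plate. The gate is shut and the red bottle is untouched. I'll seat it firmly, then slide.

Request:
send_rows --rows '[{"hand":20,"x":0,"y":0,"z":-1,"roll":0},{"hand":20,"x":0,"y":0,"z":0,"roll":0},{"hand":20,"x":0,"y":0,"z":0,"roll":0}]' --force 20

```text
time: 7.5
position: [0.5122, -0.1042, 0.1011]
tool_rot: [2.465, 1.947, -0.0]
ft_force: [-2.1, -0.2, 6.4]
grip_width: 0.358
grip_force: 20.0
```

Request:
send_rows --rows '[{"hand":20,"x":3,"y":-0.7,"z":0.5,"roll":0},{"hand":20,"x":5,"y":-1.2,"z":0,"roll":0},{"hand":20,"x":5,"y":-1.2,"z":0,"roll":0},{"hand":20,"x":5,"y":-1.2,"z":0,"roll":0},{"hand":20,"x":5,"y":-1.2,"z":0,"roll":0},{"hand":20,"x":5,"y":-1.2,"z":0,"roll":0},{"hand":20,"x":5,"y":-1.2,"z":0,"roll":0},{"hand":20,"x":5,"y":-1.2,"z":0,"roll":0}]' --force 20

```text
time: 8.3
position: [0.5502, -0.1133, 0.1012]
tool_rot: [-2.465, -1.947, 0.001]
ft_force: [-2.2, 0.9, 6.7]
grip_width: 0.364
grip_force: 20.0
```

Request:
send_rows --rows '[{"hand":20,"x":4,"y":-1,"z":0,"roll":0},{"hand":20,"x":4,"y":-1,"z":0,"roll":0},{"hand":20,"x":4,"y":-1,"z":0,"roll":0},{"hand":20,"x":4,"y":-1,"z":0,"roll":0},{"hand":20,"x":4,"y":-1,"z":0,"roll":0}]' --force 20

```text
time: 8.8
position: [0.5683, -0.1184, 0.1011]
tool_rot: [-2.463, -1.945, 0.007]
ft_force: [-8.1, 1.0, 12.7]
grip_width: 0.359
grip_force: 20.1
```

Request:
send_rows --rows '[{"hand":20,"x":0,"y":0,"z":0.6,"roll":0},{"hand":20,"x":0,"y":0,"z":0,"roll":0},{"hand":20,"x":4,"y":-1,"z":0,"roll":0},{"hand":20,"x":4,"y":-1,"z":0,"roll":0}]' --force 25

```text
time: 9.2
position: [0.5768, -0.1208, 0.1012]
tool_rot: [-2.464, -1.946, 0.005]
ft_force: [-6.2, -0.5, 6.6]
grip_width: 0.362
grip_force: 25.0
```

```bash
python3 - <<'E'
from h import *
s=get_state();print(s["position"],s["ft_force"])
p=[554.06,-113.55];C,S=np.cos(-.2372),np.sin(-.2372);d=s["position"][:2]*1000-p;print("TCP in lane",C*d[0]+S*d[1],-S*d[0]+C*d[1])
a=cv2.resize(get_image("scene")[130:220,330:440],None,fx=3.3,fy=3.3,interpolation=cv2.INTER_CUBIC)
im=cv2.resize(get_image("wrist")[60:330,170:500],(363,297))
cv2.imwrite("pics/m2.png",np.hstack([a,im]))
E
```

```text
[ 0.57681379 -0.12076757  0.10119481] [-6.23376352 -0.45110977  6.6069708 ]
TCP in lane 23.8126718818164 -1.6687472956790703
```

View pics/m2.png

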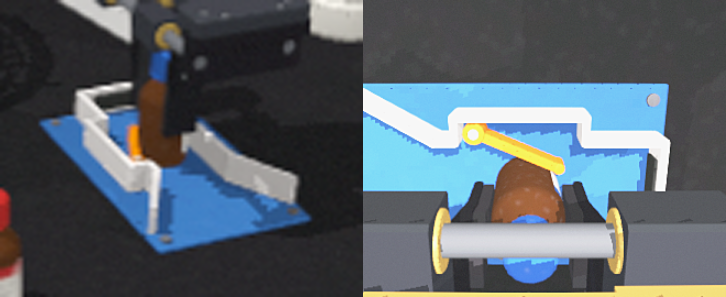

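The gate is being swung open by the bottle body, and the bottle is upright. I'll continue.

Request:
send_rows --rows '[{"hand":20,"x":4,"y":-0.7,"z":0.3,"roll":0},{"hand":20,"x":4,"y":-0.7,"z":0,"roll":0},{"hand":20,"x":4,"y":-0.7,"z":0,"roll":0},{"hand":20,"x":4,"y":-0.7,"z":0,"roll":0},{"hand":20,"x":4,"y":-0.8,"z":0,"roll":0}]' --force 25

```text
time: 9.8
position: [0.5987, -0.1244, 0.1015]
tool_rot: [2.465, 1.946, 0.001]
ft_force: [-0.7, -2.4, -0.5]
grip_width: 0.361
grip_force: 25.0
```

Request:
send_rows --rows '[{"hand":20,"x":4,"y":-0.9,"z":0,"roll":0},{"hand":20,"x":4,"y":-0.9,"z":0,"roll":0},{"hand":20,"x":4,"y":-0.9,"z":0,"roll":0},{"hand":20,"x":4,"y":-0.9,"z":0,"roll":0},{"hand":20,"x":0,"y":0,"z":0,"roll":0},{"hand":20,"x":0,"y":0,"z":0,"roll":0}]' --force 25

```text
time: 10.4
position: [0.6141, -0.1271, 0.1016]
tool_rot: [-2.465, -1.947, -0.0]
ft_force: [-0.6, -0.8, -1.0]
grip_width: 0.36
grip_force: 25.0
```

```bash
python3 - <<'E'
from h import *
s=get_state();print(s["position"],s["ft_force"])
p=[554.06,-113.55];C,S=np.cos(-.2372),np.sin(-.2372);d=s["position"][:2]*1000-p;print("TCP in lane",C*d[0]+S*d[1],-S*d[0]+C*d[1])
a=cv2.resize(get_image("scene")[130:220,330:440],None,fx=3.3,fy=3.3,interpolation=cv2.INTER_CUBIC)
im=cv2.resize(get_image("wrist")[60:330,170:500],(363,297))
cv2.imwrite("pics/m3.png",np.hstack([a,im]))
E
```

```text
[ 0.61412688 -0.12714212  0.10164223] [-0.6337775  -0.81401346 -0.99639582]
TCP in lane 61.578893238347995 0.9030981411769172
```

View pics/m3.png

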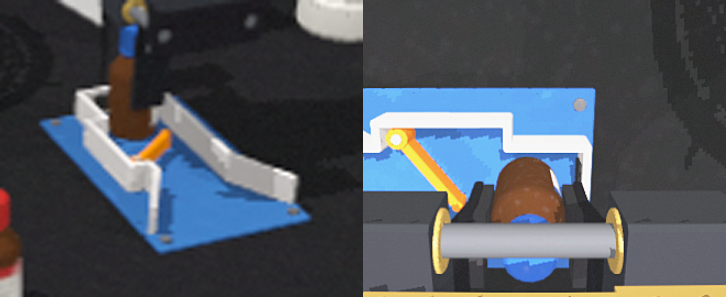

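The gate has snapped shut behind the bottle, which is in the bay at about x 61. I'll set it down lightly, open gently and go up.

Request:
send_rows --rows '[{"hand":20,"x":0,"y":0,"z":-0.5,"roll":0},{"hand":20,"x":0,"y":0,"z":0,"roll":0},{"hand":36,"x":0,"y":0,"z":0,"roll":0},{"hand":42,"x":0,"y":0,"z":0,"roll":0},{"hand":50,"x":0,"y":0,"z":0,"roll":0},{"hand":60,"x":0,"y":0,"z":0,"roll":0},{"hand":60,"x":0,"y":0,"z":0,"roll":0},{"hand":60,"x":0,"y":0,"z":0,"roll":0},{"hand":60,"x":0,"y":0,"z":0,"roll":0}]'

```text
time: 11.4
position: [0.614, -0.1276, 0.1012]
tool_rot: [2.465, 1.947, -0.0]
ft_force: [0.4, 1.0, 0.2]
grip_width: 0.685
grip_force: 0.0
```

Request:
send_rows --rows '[{"hand":60,"x":0,"y":0,"z":5,"roll":0},{"hand":60,"x":0,"y":0,"z":10,"roll":0},{"hand":60,"x":0,"y":0,"z":20,"roll":0},{"hand":60,"x":0,"y":0,"z":30,"roll":0},{"hand":60,"x":0,"y":0,"z":30,"roll":0},{"hand":60,"x":0,"y":0,"z":30,"roll":0},{"hand":60,"x":-20,"y":-30,"z":20,"roll":0},{"hand":60,"x":-20,"y":-40,"z":0,"roll":0},{"hand":60,"x":-20,"y":-40,"z":0,"roll":0},{"hand":60,"x":0,"y":0,"z":0,"roll":0}]'

```text
time: 12.4
position: [0.5504, -0.2461, 0.2472]
tool_rot: [2.474, 1.931, -0.007]
ft_force: [0.2, -0.4, -1.1]
grip_width: 0.69
grip_force: 0.0
```

```bash
python3 - <<'E'
from h import *
s=get_state();print(s["time"],s["position"],s["ft_force"])
a=cv2.resize(get_image("scene")[130:230,300:440],None,fx=2.8,fy=2.8,interpolation=cv2.INTER_CUBIC)
im=cv2.resize(get_image("wrist"),(448,280))[:,58:]
cv2.imwrite("pics/m4.png",np.hstack([a,im]))
E
```

```text
12.4 [ 0.55039564 -0.24613842  0.24721051] [ 0.16868187 -0.3948991  -1.07727684]
```

View pics/m4.png

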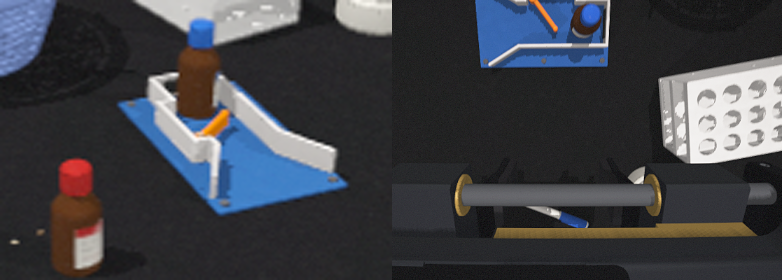

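The bottle stands upright in the bay with the gate fully shut behind it. The red bottle stands in place and the robot is clear of everything.

```bash
python3 -c "
from bench import *
print(close_job())"
```

```text
the job is handed in; nothing more can be done
None
```

The blue-capped bottle stands upright in the bay with the gate shut behind it, the red-capped bottle was left alone, and the job was handed in at about 12.5 s of the 45 s allowed.

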